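Weigh and label a tub of pickled greens

ROBOT

A 6-joint arm with a two-finger parallel gripper is mounted at the origin on the work surface. World frame = base frame: x ahead of the robot, y to its left, z up, the work surface at z = 0. Lengths are in m, angles in rad, forces in N, time in s.
With the tool pointing down it reaches from about 0.2 to 0.875 m from the base axis. Payload 3.4 kg.
Tool frame: the origin (TCP) lies on the mounting face of the last link; the fingertips stand 199 mm ahead of it and the grasp point (between the pads) lies 180 mm ahead of it; z points along the fingers, x is the direction in which the jaws open and shut, and the axes are right-handed (so a half turn about z gives the same grasp; the last joint's range is limited). The gripper opens to 94 mm and grips with 3 to 60 N. Pads are 16 mm wide; open, the fingers measure 119 mm over their backs; the gripper's body (75 mm by 177 mm) begins 78 mm behind the grasp point.
Start: joints at [1.226, 0.276, 1.505, -0, 1.361, -0.121], TCP at [0.128, 0.561, 0.405] pointing down, gripper open.
Joint ranges: [-2.89, 2.89], [-0.75, 2.08], [0.22, 2.7], [-1.18, 4.32], [0.11, 2.71], [-2.7, 2.7]. Speed limits (rad/s): [2.57, 2.57, 3.14, 3.14, 3.14, 3.14].

INTERFACE

Orientations are given as a rotation vector (axis times angle).
In Python, from workcell import arm gives the robot as it stands.
- The arm moves only by the tool move_arm, never from a script. Its argument "moves" is a list of rows, each a list of 4 numbers: the shift along the tool's x, y, z in cm, then the turn about the tool's z in degrees. A call has 1 to 5 rows; each row is the pose to reach, as a shift and turn from the pose commanded when the call began, along the tool's axes at that moment; what a row does not reach only later rows make up. A row lasts 1/10 s, in which the tool goes at most 50 mm and 8.59 degrees, less where a joint would pass 70% of its speed; a pose out of reach is approached as far as the arm can. A call with a gripper value outside its range is refused whole. "fingers" is the opening, from 0 (shut) to 1 (fully open), set as the call begins (left out, the last holds). The fingers move at their own pace and stop on an object; the grip force is fixed at half the most. Time passes only in rows, so rows that repeat a pose let the fingers close. It gives the time, the measured TCP pose, the force and the opening at its end, in the units of the state.
- arm.get_state(): the state, without advancing time (a new reading comes with each control period).
- arm.snapshot(name): name is "scene" or "top" or "wrist"; returns a dict with "image" (480x640x3 uint8, red, green, blue), "fovy" (degrees; the focal length in pixels is half the picture's height over the tangent of half this angle, whatever the lens; pixels are square), "cx", "cy" (the principal point, pixels), "view" (4x4, takes a point from world to camera coordinates). Camera axes: x right, y down, z forward; pixel columns grow to the right and rows downward; lengths in m; the calibration is good to about 2 mm. A picture is of the moment at which its call begins. There is no depth.
- arm.close_job(): hands the job in, once; it reports no verdict.
The state is a dict: "time_s": time; "joint_pos": joint angles; "joint_velocities": joint speeds; "joint_torque": joint torques, N m; "eef_pos": TCP position; "tool_rot": TCP orientation; "force": force on the tool from outside, world axes, zero at the start; "wrist_torque": the same for the moment, N m; "finger_gap": opening from 0.0 (shut) to 1.0 (fully open).
Only numpy, scipy, OpenCV 4.12 (cv2) and the standard library are available. Lean on these libraries where they do the work, as an engineer would, in place of code of your own. Each camera call takes 0.05 s, during which the arm holds its last target. There are 200 camera calls.

TASK

Get the green-labelled tub of pickles labelled: first give the scale's weighing plate a puff of sanitiser by pressing the bottle's nozzle cap right down and letting it up, then set the tub upright in the middle of the plate (put it down, don't drop it) and let go. Next turn the selector dial on the sloped console until its white pointer clicks in at the green dot, and finally press the blue print button right in and let it up. Leave the tub on the plate, and leave the yellow and red tubs and the jar where they stand.

Things in the scene. Friction and masses are not known exactly. Their poses are not given: they have to be found in the camera images.
- scale: White counter label scale, fixed, 220 (x) x 400 (y) x 45 mm. Origin: centre of its underside; x away from the operator, y left, z up. Left: steel weighing plate 200 x 185 mm. Right: 190 mm wide console, its grey face (170 mm along the slope) tilted 30 degrees to the operator: outward normal (-0.5, 0, 0.866) in this frame; height 55 mm at the front edge, 140 mm at the rear.
- plate_centre (a point): Centre of the weighing plate's top (small black cross), 55 mm above the table; axes as scale. The console's side wall stands 110 mm to the right (-y).
- dial (a joint): Angle (rad) of the black selector dial; grows clockwise seen from above. Four click stops with coloured dots: -0.9 white, -0.3 yellow, +0.3 green, +0.9 red; at 0 the pointer points straight up the slope. Let go, it springs into the nearest stop; turning takes up to about 0.1 N m.
- dial_grip (a point): Grip point on the dial's axis, 37 mm above the sloped face. The grip is a bar 46 mm long (this point's x; white pointer line at its +x end), 14 mm thick (y); z is the dial's axis, the sloped face's normal. The bar's top is 7 mm above this point; the disc under the bar, 48 mm wide, has its top 23 mm below the point.
- green_dot (a point): Centre of the green dot, 12 mm wide, flat on the sloped face, 45 mm from the dial's axis. The other dots lie on the same circle.
- print_button (a joint): Travel of the blue print button (m): 0 up, 0.006 fully in, against a spring of about 5 N; pressed along the sloped face's inward normal. It counts as pressed from 0.004.
- print_button_top (a point): Centre of the button's 26 mm wide round top; z is the sloped face's outward normal. About 22 mm above the face, 100 mm to the right of the dial's axis; black housing 42 mm wide, 12 mm high.
- bottle: White sanitiser bottle with blue band, 66 mm diameter, fixed upright in a round steel foot (100 mm diameter), left of the plate. Origin: centre of the foot's underside, on the table; the nozzle points to its -y.
- nozzle_cap (a joint): Travel of the white nozzle cap (m): 0 up, 0.008 fully down, against a spring of about 6 N. It counts as pressed from 0.006.
- cap_top (a point): Centre of the cap's flat top, a 32 mm disc, 198 mm above the table when up; a nozzle tube sticks out 24 mm beyond the disc to the bottle's -y.
- tub_green: Closed pickle tub with white lid and a green label on top, 95 (x) x 58 (y) x 42 mm (z), about 0.18 kg, loose on the table right of the scale with the yellow and red ones; their places vary. Origin: centre of its underside.
- tub_yellow: Same tub with a yellow label; leave alone.
- tub_red: Same tub with a red label; leave alone.
- jar: Small amber jar with red lid, 56 mm diameter, 75 mm high; leave alone. Origin: centre of its underside.
Things that resemble listed ones, but are neither listed nor needed, are in the scene too. Leave any black or turquoise look-alike of the tub_green alone. There is more than one size of the bottle; the one meant has the size given above.

How it is judged:
By the outcome, as a careful person would: the job done as asked, in the order asked, and still so for the second after the job is handed in, with the robot touching nothing.
It also fails if it takes over 72 s, if anything falls off the work surface, if the arm or the gripper's body presses on something with over 40 N, if the wrist force passes 120 N, or if a joint passes its speed limit or range.

## Working session

There is one attempt and no reset: what is moved stays moved. The work goes in short steps, Python scripts to look and compute and a tool call to move; the robot and the scene stay as the last step left them, time stands still between calls to the robot, and variables do not carry over. Pictures are saved under pics/ and viewed, about 8 in all and at most 12, crops included, and the job is handed in when it is done.

Besides the shell and the picture viewer there is one more tool, called after "Call:" as name([rows], argument=value, ...), one row to a line, values as JSON. move_arm: Moves the arm, as the interface text tells. Its arguments: {"type":"object","properties":{"moves":{"type":"array"},"fingers":{"type":"number"}},"required":["moves"]}

```bash
mkdir -p pics; cat > h.py <<'E'
import numpy as np, cv2, pickle
from workcell import arm
from scipy.spatial.transform import Rotation as R
def snap(name, f):
    s=arm.snapshot(name); cv2.imwrite(f'pics/{f}.png', s['image'][:,:,::-1]); pickle.dump(s,open(f'pics/{f}.pkl','wb')); return s
def load(f): return pickle.load(open(f'pics/{f}.pkl','rb'))
def ray(s,u,v):
    f=240/np.tan(np.radians(s['fovy'])/2); V=np.array(s['view'])
    d=V[:3,:3].T@np.array([(u-s['cx'])/f,(v-s['cy'])/f,1]); return -V[:3,:3].T@V[:3,3], d/np.linalg.norm(d)
def onz(s,u,v,z):
    o,d=ray(s,u,v); return o+d*(z-o[2])/d[2]
def proj(s,p):
    f=240/np.tan(np.radians(s['fovy'])/2); V=np.array(s['view']); c=V[:3,:3]@np.array(p)+V[:3,3]
    return np.array([s['cx']+f*c[0]/c[2], s['cy']+f*c[1]/c[2]])
def tri(s1,a,s2,b):
    o1,d1=ray(s1,*a); o2,d2=ray(s2,*b)
    t=np.linalg.lstsq(np.c_[d1,-d2],o2-o1,rcond=None)[0]
    p,q=o1+t[0]*d1,o2+t[1]*d2; return (p+q)/2, np.linalg.norm(p-q)
E
python3 - <<'E'
from h import *
a=snap('scene','scene0'); b=snap('top','top0')
for s in(a,b): print(s['fovy'],s['cx'],s['cy'],ray(s,s['cx'],s['cy']))
st=arm.get_state(); print(st)
E
```

```text
46.42528259499436 326.0444571784952 238.71486313677494 (array([ 1.2021218 , -0.51072455,  1.56414225]), array([-0.40662665,  0.29905578, -0.86326149]))
51.639004208452384 318.7985948047019 246.77247844152944 (array([ 0.34617735, -0.04812539,  1.30330928]), array([ 0.13368694, -0.00378583, -0.99101638]))
{'time_s': 0.1, 'joint_pos': array([ 1.22599361e+00,  2.76508357e-01,  1.50596663e+00,  3.45106187e-06,
        1.36067199e+00, -1.21008899e-01]), 'joint_velocities': array([-0.00060284, -0.0018216 , -0.00126697,  0.00064868, -0.00046324,
       -0.00040701]), 'joint_torque': array([ 1.54445319e-03, -4.05463386e+01, -2.37778187e+01,  7.04389508e-02,
        2.98334146e-02, -4.72078909e-05]), 'eef_pos': array([0.12756021, 0.56049338, 0.40392023]), 'tool_rot': array([ 2.45496757e+00,  1.95898639e+00, -2.08052024e-03]), 'force': array([ 0.50278514,  0.34272772, -0.46048489]), 'wrist_torque': array([-0.02626217, -0.06804203, -0.00192745]), 'finger_gap': 0.9988366901193863}
```

View pics/scene0.png

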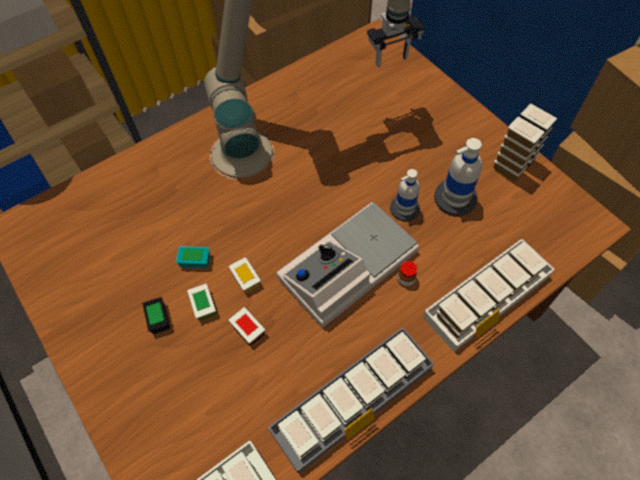

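View pics/top0.png

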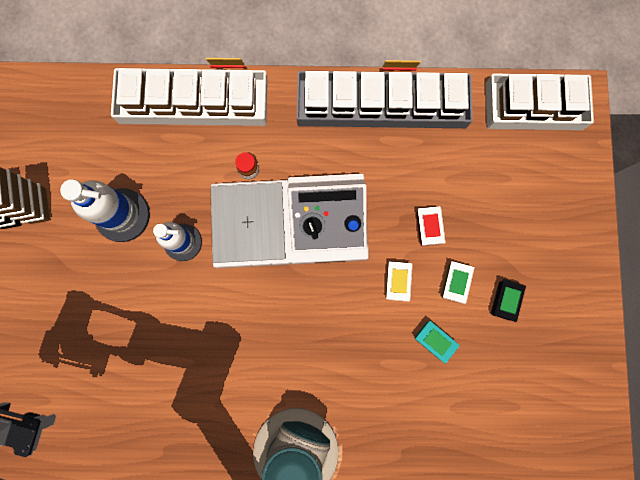

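Candidates. The green-labelled tubs in the top view are white at (459,282), black at (509,300) and turquoise at (437,340); the white one with a white lid fits. The bottles are small at (175,237) and large at (105,210); I'll check which has the 100 mm foot. An enlarged crop of the top view should confirm both.

```bash
python3 - <<'E'
from h import *
a=load('scene0'); b=load('top0')
A=b['image'][165:275,60:385]; B=b['image'][195:375,380:540]
A=cv2.resize(A,None,fx=2.4,fy=2.4,interpolation=cv2.INTER_CUBIC)
C=cv2.resize(a['image'][135:325,270:490],None,fx=1.7,fy=1.7,interpolation=cv2.INTER_CUBIC)
B=cv2.resize(B,None,fx=1.7,fy=1.7,interpolation=cv2.INTER_CUBIC)
can=np.zeros((600,790,3),np.uint8); can[:A.shape[0],:A.shape[1]]=A; can[270:270+C.shape[0],:C.shape[1]]=C; can[270:270+B.shape[0],400:400+B.shape[1]]=B
cv2.imwrite('pics/crop1.png',can[:,:,::-1])
# colour masks
def blobs(s,lo,hi,mn=30):
    h=cv2.cvtColor(s['image'],cv2.COLOR_RGB2HSV); m=cv2.inRange(h,lo,hi)
    n,_,st,c=cv2.connectedComponentsWithStats(m); return [(c[i].round(1),st[i].tolist()) for i in range(1,n) if st[i,4]>=mn]
for nm,lo,hi in(('green',(50,120,60),(75,255,255)),('blue',(105,150,80),(125,255,255))):
  for k,s in(('scene',a),('top',b)):
    print(nm,k); [print('  ',*x) for x in blobs(s,lo,hi)]
m=cv2.inRange(cv2.cvtColor(b['image'],cv2.COLOR_RGB2HSV),(0,0,150),(180,60,255))
cs,_=cv2.findContours(m,cv2.RETR_EXTERNAL,cv2.CHAIN_APPROX_NONE)
for c in cs:
    if cv2.contourArea(c)>300:
        r=cv2.minAreaRect(c); print(np.round(r[0],1),np.round(r[1],1),round(r[2],1), onz(b,*r[0],0.042).round(4))
E
```

```text
green scene
   [191.8 254.2] [182, 249, 20, 11, 194]
   [200.7 299.9] [194, 291, 15, 19, 187]
   [154.5 313.1] [146, 302, 18, 23, 304]
green top
   [458.5 282.1] [449, 270, 20, 25, 333]
   [510.2 300.1] [500, 287, 22, 27, 406]
   [437.3 341.7] [424, 329, 27, 27, 375]
blue scene
   [300.8 272.5] [297, 269, 8, 7, 43]
blue top
   [ 85.2 202.6] [74, 198, 19, 9, 57]
   [113.8 220.1] [94, 207, 33, 21, 238]
   [352.9 224.9] [348, 220, 11, 11, 93]
   [181.6 247.1] [173, 240, 16, 12, 68]
[329.5 451. ] [56. 15.] 90.0 [ 0.0157 -0.0849  0.042 ]
[458.3 282.1] [24.  38.1] 13.4 [ 0.4302 -0.409   0.042 ]
[399.  280.8] [23.8 38.1] 3.8 [ 0.4316 -0.2581  0.042 ]
[167.  236.9] [31.7 21.4] 20.6 [0.5369 0.3373 0.042 ]
[431.  225.4] [37.6 23.5] 83.3 [ 0.5757 -0.3423  0.042 ]
[ 86.2 202.4] [59.4 32. ] 23.6 [0.6248 0.5508 0.042 ]
[288.6 220.3] [ 86.6 156.4] 86.9 [0.5844 0.026  0.042 ]
[541.  101.5] [ 55. 104.] 90.0 [ 0.9164 -0.6433  0.042 ]
[455.8  90.5] [35.7 23.5] 88.1 [ 0.9442 -0.4157  0.042 ]
[429.  90.] [36. 26.] 90.0 [ 0.9445 -0.3436  0.042 ]
[386.5  89.5] [35. 51.] 90.0 [ 0.9443 -0.2295  0.042 ]
[344.5  89. ] [36. 23.] 90.0 [ 0.9441 -0.1168  0.042 ]
[316.5  92. ] [42. 23.] 90.0 [ 0.9345 -0.0418  0.042 ]
[188.3  96.4] [154.3  55.3] 0.8 [0.9173 0.3006 0.042 ]
[319.5  56.5] [113. 639.] 90.0 [ 1.0358 -0.0486  0.042 ]
```

View pics/crop1.png

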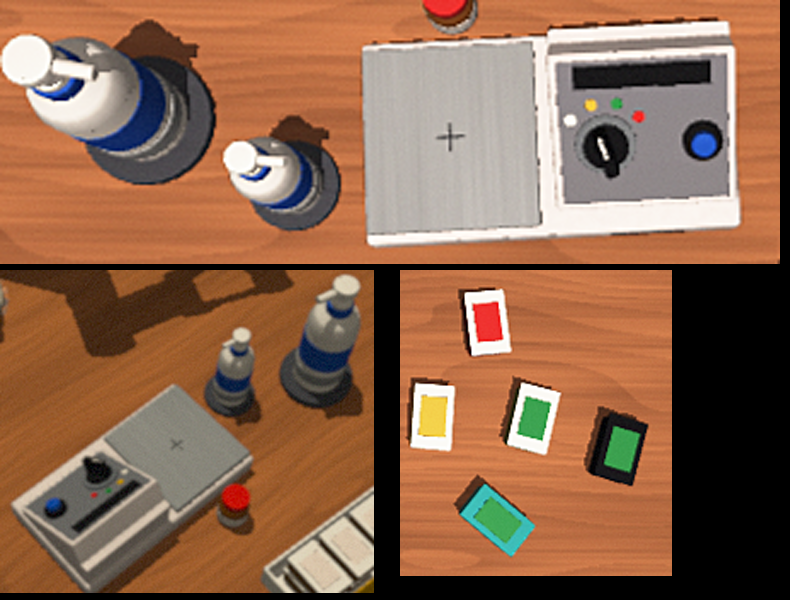

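The crop confirms it: the white-bodied green-labelled tub is at top (459,282), and the black and turquoise ones are look-alikes. The small bottle's cap is at (160,231) and the large one's at (72,190). The plate cross is at (247.5,222). The dial is near (311,225) with its pointer near yellow, and the button is at (353,225).

```bash
python3 - <<'E'
from h import *
a=load('scene0'); b=load('top0')
T=lambda u,v:(60+u/2.4,165+v/2.4); S=lambda u,v:(270+u/1.7,135+(v-270)/1.7)
for n,t,s in(('capS',T(240,158),S(242,336)),('capL',T(30,60),S(346,284)),('cross',T(450,137),S(177,444)),('button',(352.9,224.9),(300.8,272.5)),('green',T(616,103),S(109,491)),('white',T(570,121),S(133,475)),('red',T(638,116),S(95,495))):
    p,e=tri(b,t,a,s); print(n,p.round(4),round(e,4))
for n,p in(('footS',T(340,190)),('footSl',T(250,190)),('footL',T(215,115))): print(n,onz(b,*p,0.01).round(3))
for n,p in(('plTL',T(362,47)),('plTR',T(534,38)),('plBL',T(368,237)),('plBR',T(540,227)),('cross',T(450,137))): print(n,onz(b,*p,0.055).round(4))
# tub corner angle
for n,c in(('green',(458.3,282.1)),):
  r=13.4; 
  d=np.array([np.sin(np.radians(13.4)),-np.cos(np.radians(13.4))])*19
  p=onz(b,*(np.array(c)+d),.042);q=onz(b,*(np.array(c)-d),.042); print(n,p,q,np.degrees(np.arctan2(*(p-q)[1::-1])),np.linalg.norm(p-q))
print(R.from_rotvec(arm.get_state()['tool_rot']).as_matrix().round(3))
E
```

```text
capS [0.5289 0.3101 0.1913] 0.0039
capL [0.5985 0.4694 0.2852] 0.0064
cross [0.5769 0.1323 0.0561] 0.0054
button [ 0.5631 -0.1344  0.1081] 0.0025
green [ 0.6035 -0.0444  0.1136] 0.0042
white [0.5918 0.0091 0.0922] 0.018
red [ 0.592  -0.0666  0.1065] 0.0054
footS [0.524 0.255 0.01 ]
footSl [0.522 0.353 0.01 ]
footL [0.606 0.396 0.01 ]
plTL [0.6729 0.2276 0.055 ]
plTR [0.6853 0.043  0.055 ]
plBL [0.468  0.2129 0.055 ]
plBR [0.4808 0.0322 0.055 ]
cross [0.5759 0.13   0.055 ]
green [ 0.47750879 -0.42157472  0.042     ] [ 0.38315666 -0.39670859  0.042     ] -14.764356877400592 0.09757381965202488
[[ 0.222  0.975 -0.001]
 [ 0.975 -0.222 -0.001]
 [-0.002 -0.    -1.   ]]
```

Call:
move_arm([
  [-1,3,-5.5,6],
  [-2.5,7.5,-5.5,12],
  [-4,12,-5.5,18],
  [-5.5,16.5,-5.5,24],
  [-7,21,-5.5,30],
], fingers=0)

```text
time_s: 0.6
eef_pos: [0.3182, 0.4445, 0.4596]
tool_rot: [2.882, 1.251, 0.0]
force: [0.4, 0.7, 0.2]
finger_gap: 0.611
```

```bash
cat >> h.py <<'E'
def need(p,yaw=None,st=None):
    """shift in tool axes (cm) and turn (deg) from measured pose to TCP world p, tool-x heading yaw deg"""
    st=st or arm.get_state(); M=R.from_rotvec(st['tool_rot']).as_matrix()
    d=M.T@(np.array(p)-st['eef_pos'])*100; y=np.degrees(np.arctan2(M[1,0],M[0,0]))
    t=None if yaw is None else (y-yaw+90)%180-90
    print('t',round(st['time_s'],2),'pos',st['eef_pos'].round(4),'yaw',round(y,1),'tilt',M[:,2].round(3),'F',st['force'].round(1),'gap',round(st['finger_gap'],3),'q',st['joint_pos'].round(2)); print('need',d.round(2),'turn',t)
E
python3 -c "
from h import *
need((.529,.310,.457),17)"
```

```text
t 0.6 pos [0.3182 0.4445 0.4596] yaw 46.9 tilt [ 0. -0. -1.] F [0.4 0.7 0.2] gap 0.611 q [ 0.82  0.21  1.46 -0.    1.47  0.  ]
need [ 4.57 24.58  0.26] turn 29.94225939971676
```

Call:
move_arm([
  [0.9,4.7,0,6],
  [1.8,9.4,0,12],
  [2.7,14,0,18],
  [3.6,18.6,0,24],
  [4.5,22.5,0,30],
])

```text
time_s: 1.1
eef_pos: [0.5142, 0.3242, 0.4591]
tool_rot: [3.107, 0.461, -0.001]
force: [0.8, 0.3, 0.1]
finger_gap: 0.188
```

```bash
python3 -c "
from h import *
s=snap('wrist','w1'); a=snap('scene','s1')
print(proj(s,(.529,.310,.198)), ray(s,s['cx'],s['cy']))
w=s['image'].copy(); c=a['image'][120:230,370:500]
w=cv2.resize(w,(640,480)); c=cv2.resize(c,None,fx=2,fy=2); 
cv2.imwrite('pics/w1v.png',np.vstack([w,np.pad(c,((0,0),(0,640-c.shape[1]),(0,0)))[:120*2]])[:600,:,::-1])
need((.529,.310,.457),17)"
```

```text
[340.398656   282.25594317] (array([0.49442826, 0.39033442, 0.4401016 ]), array([ 0.07020806, -0.23512369, -0.96942647]))
t 1.2 pos [0.5165 0.3232 0.4582] yaw 16.8 tilt [ 0.001 -0.002 -1.   ] F [-0.7 -0.   0.4] gap 0.102 q [ 0.45  0.31  1.33 -0.    1.51  0.15]
need [0.81 1.62 0.13] turn -0.20327513398333963
```

View pics/w1v.png

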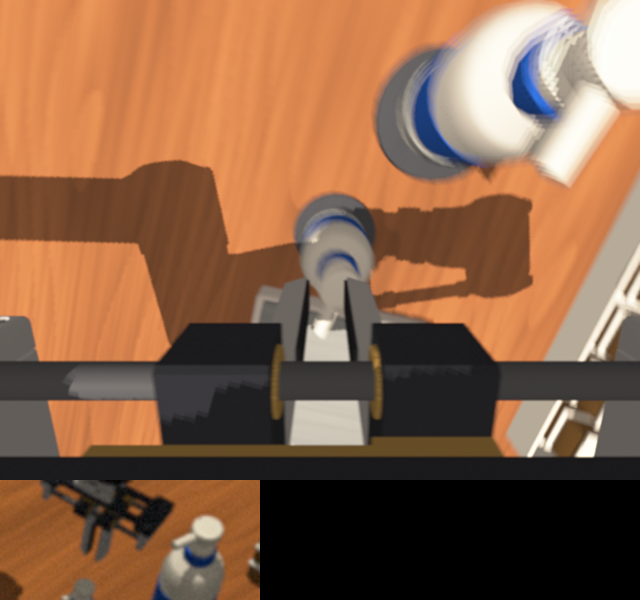

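The wrist view shows the small bottle's cap near (340,283), just beyond the fingertips and about where predicted. I'll check the cap centre with the top view at z=0.198 and the foot circle.

```bash
python3 -c "
from h import *
b=load('top0'); im=b['image'][215:262,148:206]
g=cv2.cvtColor(im,cv2.COLOR_RGB2HSV)
m=cv2.inRange(g,(0,0,215),(180,40,255)); print('\n'.join(''.join('#' if x else '.' for x in r) for r in m[4:36,:40]))
# foot: dark grey
T=lambda u,v:(60+u/2.4,165+v/2.4)
print(onz(b,*T(240,158),.198))
for p in (T(340,190),T(295,228)): print(onz(b,*p,0.012))
w=load('w1'); print(onz(w,335,233,.012), [onz(w,u,233,.012) for u in (297,375)])
"
```

```text
........................................
........................................
........................................
........................................
........................................
.........######.........................
........#########........##.............
.......###########......................
......############......................
......#############.....................
......#############.....................
......#######################...........
.....#########################..........
......############.###########..........
......############..#.########..........
.......###########.......#####..........
.......##########..#.....######.........
........#######...#......######.........
........###.....#.......#######.........
........###............########.........
........#####.........########..........
.........#######....##########..........
..........###################...........
..........##################............
............################............
.............##############.............
..............###########...............
................#######.................
........................................
........................................
........................................
........................................
[0.5270038  0.30604297 0.198     ]
[0.5233822  0.25451457 0.012     ]
[0.48099541 0.30163684 0.012     ]
[0.5304615  0.30665152 0.012     ] [array([0.48636817, 0.2933274 , 0.012     ]), array([0.57686744, 0.32067446, 0.012     ])]
```

Call:
move_arm([
  [0.4,1.0,1,0],
  [0.7,1.9,2,0],
  [0.7,1.9,3.5,0],
  [0.7,1.9,4,0],
  [0.7,1.9,4,0],
])

```text
time_s: 1.7
eef_pos: [0.5238, 0.31, 0.4184]
tool_rot: [3.105, 0.471, -0.004]
force: [0.9, -0.0, -0.3]
finger_gap: 0.003
```

```bash
python3 -c "
from h import *
need((.529,.306,.397),17)"
```

```text
t 1.7 pos [0.5238 0.31   0.4184] yaw 17.3 tilt [-0.003 -0.001 -1.   ] F [ 0.9 -0.  -0.3] gap 0.003 q [0.42 0.32 1.41 0.   1.42 0.12]
need [0.39 0.54 2.14] turn 0.2533173656494654
```

Call:
move_arm([
  [0.4,0.5,0.5,0],
  [0.4,0.5,1.2,0],
  [0.4,0.5,1.9,0],
  [0.4,0.5,2.4,0],
  [0.4,0.5,2.8,0],
])

```text
time_s: 2.2
eef_pos: [0.53, 0.3062, 0.3917]
tool_rot: [-3.106, -0.469, -0.0]
force: [-1.3, -0.6, 5.0]
finger_gap: 0.007
```

```bash
python3 -c "
from h import *
need((.529,.306,.388),17)"
```

```text
t 2.2 pos [0.53   0.3062 0.3917] yaw 17.2 tilt [ 0.  0. -1.] F [-1.3 -0.6  5. ] gap 0.007 q [0.41 0.34 1.44 0.   1.36 0.11]
need [-0.1  -0.01  0.37] turn 0.18321685501280172
```

Call:
move_arm([
  [0,0,0.3,0],
  [0,0,0.5,0],
  [0,0,0.6,0],
  [0,0,0.6,0],
  [0,0,0.6,0],
])

```text
time_s: 2.7
eef_pos: [0.5295, 0.306, 0.3893]
tool_rot: [-3.106, -0.469, -0.005]
force: [-4.1, -2.0, 15.7]
finger_gap: 0.003
```

Call:
move_arm([
  [0,0,-0.5,0],
  [0,0,-2,0],
  [0,0,-5,0],
  [-1,2,-8,0],
  [-2.5,5.5,-8,-6],
])

```text
time_s: 3.2
eef_pos: [0.5232, 0.2475, 0.4695]
tool_rot: [-3.074, -0.64, -0.014]
force: [0.4, 0.2, 0.0]
finger_gap: 0.006
```

```bash
python3 -c "
from h import *
need((.43,-.409,.40),75.2)"
```

```text
t 3.2 pos [0.5232 0.2475 0.4695] yaw 23.5 tilt [ 0.008  0.004 -1.   ] F [0.4 0.2 0. ] gap 0.006 q [ 0.32  0.25  1.38  0.    1.5  -0.09]
need [-34.79  56.48   6.62] turn -51.692910342132514
```

Call:
move_arm([
  [-2.4,4,0,-5],
  [-4.8,8,0,-10],
  [-7.2,12,0,-15],
  [-9.6,16,0,-20],
  [-12,20,0,-25],
], fingers=1)

```text
time_s: 3.7
eef_pos: [0.4902, 0.0136, 0.4655]
tool_rot: [2.865, 1.288, 0.001]
force: [1.1, 0.4, -0.1]
finger_gap: 0.395
```

```bash
python3 -c "
from h import *
need((.43,-.409,.40),75.2)"
```

```text
t 3.7 pos [0.4902 0.0136 0.4655] yaw 48.4 tilt [ 0.001  0.    -1.   ] F [ 1.1  0.4 -0.1] gap 0.395 q [-0.11  0.12  1.56  0.    1.46 -0.96]
need [-35.6   23.55   6.55] turn -26.791630371685123
```

Call:
move_arm([
  [-3.6,2.4,0,-5],
  [-7.3,4.8,0,-10],
  [-11,7.2,0,-15],
  [-14.6,9.6,0,-20],
  [-18.2,12,0,-25],
])

```text
time_s: 4.2
eef_pos: [0.4583, -0.2021, 0.4656]
tool_rot: [2.519, 1.877, 0.001]
force: [1.4, -1.0, -0.1]
finger_gap: 0.817
```

```bash
python3 -c "
from h import *
need((.43,-.409,.40),75.2)"
```

```text
t 4.2 pos [ 0.4583 -0.2021  0.4656] yaw 73.4 tilt [ 0.001 -0.    -1.   ] F [ 1.4 -1.  -0.1] gap 0.817 q [-0.55  0.13  1.54  0.    1.47 -1.84]
need [-20.63   3.21   6.55] turn -1.8227552548305113
```

Call:
move_arm([
  [-4.2,0.7,0,-1.8],
  [-8.5,1.4,2,-1.8],
  [-12.8,2.0,4,-1.8],
  [-17,2.6,6,-1.8],
  [-20.3,3.2,6.5,-1.8],
])

```text
time_s: 4.7
eef_pos: [0.4296, -0.4059, 0.3977]
tool_rot: [-2.491, -1.908, 0.001]
force: [0.4, 0.4, -0.7]
finger_gap: 1.002
```

Call:
move_arm([
  [0,0,3,0],
  [0,0,5,0],
  [0,0,5,0],
])

```text
time_s: 5.0
eef_pos: [0.4299, -0.4037, 0.3472]
tool_rot: [-2.488, -1.907, 0.0]
force: [0.2, 0.4, -0.5]
finger_gap: 1.002
```

```bash
python3 -c "
from h import *
s=snap('wrist','w2'); 
print(proj(s,(.43,-.409,.042)))
need((.43,-.409,.20),75.2)"
```

```text
[320.18633954 248.02582423]
t 5.05 pos [ 0.4305 -0.4039  0.3492] yaw 75.0 tilt [-0.002  0.003 -1.   ] F [-0.2  0.  -0.1] gap 1.002 q [-0.87  0.33  1.56  0.    1.25 -2.18]
need [-0.54  0.13 14.92] turn -0.24102182411211004
```

View pics/w2.png

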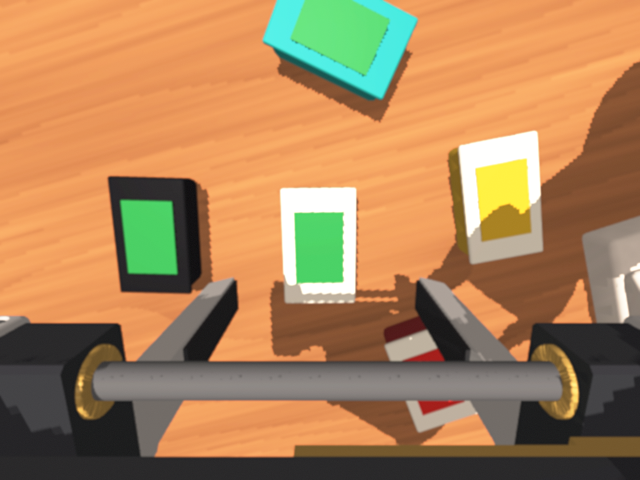

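The wrist view shows the white green-label tub at (319,246), square between the open fingers and within 2 px of the prediction. Black is at (150,235), yellow at (500,195) and red at (430,365), all clear of the finger path.

Call:
move_arm([
  [-0.5,0.1,4,0],
  [-0.5,0.1,8,0],
  [-0.5,0.1,11,0],
  [-0.5,0.1,13,0],
  [-0.5,0.1,13.9,0],
])

```text
time_s: 5.55
eef_pos: [0.4307, -0.4089, 0.211]
tool_rot: [-2.492, -1.912, -0.0]
force: [-0.4, -0.2, -0.7]
finger_gap: 1.001
```

Call:
move_arm([
  [0,0,0,0],
  [0,0,0,0],
  [0,0,0,0],
  [0,0,0,0],
  [0,0,0,0],
], fingers=0.3)

```text
time_s: 6.05
eef_pos: [0.4306, -0.4092, 0.2125]
tool_rot: [2.492, 1.911, 0.001]
force: [0.9, 0.3, 8.1]
finger_gap: 0.619
```

```bash
python3 -c "
from h import *
need((.576,.131,.40),94)"
```

```text
t 6.05 pos [ 0.4306 -0.4092  0.2125] yaw 75.0 tilt [ 0.001 -0.001 -1.   ] F [0.9 0.3 8.1] gap 0.619 q [-0.88  0.47  1.73  0.    0.94 -2.19]
need [ 55.93   0.06 -18.78] turn -19.02656186457078
```

Call:
move_arm([
  [0,0,0,0],
  [0,0,0,0],
  [0,0,-1,0],
  [0,0,-3,0],
  [0,0,-5,0],
])

```text
time_s: 6.55
eef_pos: [0.4302, -0.4089, 0.2618]
tool_rot: [-2.491, -1.911, 0.0]
force: [0.8, -0.7, -1.0]
finger_gap: 0.615
```

```bash
python3 -c "
from h import *
s=snap('wrist','w3');snap('scene','s3')
need((.576,.131,.40),94)"
```

```text
t 6.65 pos [ 0.4311 -0.4099  0.2642] yaw 75.0 tilt [ 0.003 -0.004 -1.   ] F [ 0.5 -0.5 -2.1] gap 0.615 q [-0.88  0.41  1.67 -0.    1.05 -2.19]
need [ 5.596e+01  4.000e-02 -1.376e+01] turn -19.019382716167314
```

View pics/w3.png

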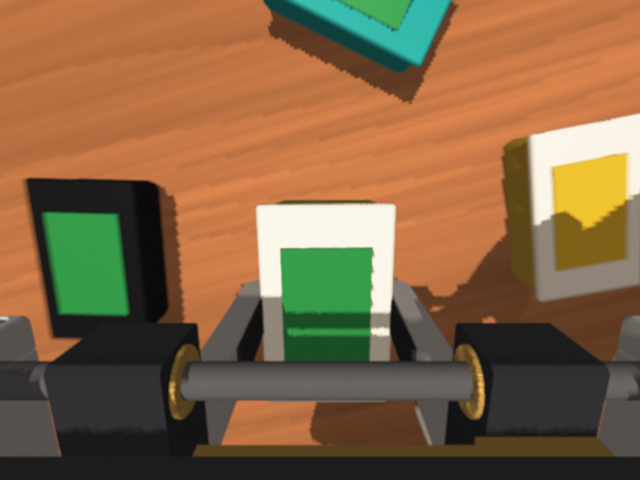

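The tub is held level at (325,280) with the gap at 0.615, and the neighbours haven't moved. Next I carry it over.

Call:
move_arm([
  [0,0,-4,0],
  [2,0,-8,-2],
  [5,0,-12,-4],
  [9,0,-14,-6],
  [13,0,-14,-8],
])

```text
time_s: 7.15
eef_pos: [0.4648, -0.2831, 0.4043]
tool_rot: [2.349, 2.077, 0.002]
force: [1.2, -0.7, -1.7]
finger_gap: 0.616
```

```bash
python3 -c "
from h import *
need((.576,.131,.40),94)"
```

```text
t 7.15 pos [ 0.4648 -0.2831  0.4043] yaw 83.0 tilt [ 0.005 -0.004 -1.   ] F [ 1.2 -0.7 -1.7] gap 0.616 q [-0.68  0.23  1.57  0.    1.33 -2.12]
need [42.46  5.98  0.34] turn -11.01341514279018
```

Call:
move_arm([
  [4.3,0.6,0,-2],
  [8.6,1.2,0,-4],
  [13,1.8,0,-6],
  [17.4,2.4,0,-8],
  [21.8,3,0,-11],
])

```text
time_s: 7.65
eef_pos: [0.5204, -0.0691, 0.4006]
tool_rot: [-2.14, -2.298, 0.001]
force: [1.0, 0.4, -1.1]
finger_gap: 0.618
```

```bash
python3 -c "
from h import *
need((.576,.131,.32),94)"
```

```text
t 7.65 pos [ 0.5204 -0.0691  0.4006] yaw 94.1 tilt [-0.001  0.    -1.   ] F [ 1.   0.4 -1.1] gap 0.618 q [-0.26  0.2   1.61 -0.    1.32 -1.91]
need [19.56  6.97  8.06] turn 0.06950461792922624
```

Call:
move_arm([
  [4.1,1.5,0,0],
  [8.2,3,0,0],
  [12.3,4.4,0,0],
  [16.2,5.8,1,0],
  [19.3,6.9,3,0],
])

```text
time_s: 8.15
eef_pos: [0.5766, 0.1288, 0.3717]
tool_rot: [2.141, 2.298, 0.004]
force: [-0.2, -0.6, -1.4]
finger_gap: 0.614
```

Call:
move_arm([
  [0,0,2,0],
  [0,0,4,0],
  [0,0,5,0],
  [0,0,5,0],
])

```text
time_s: 8.55
eef_pos: [0.5753, 0.1263, 0.3194]
tool_rot: [-2.141, -2.295, 0.006]
force: [-0.2, -0.8, -1.7]
finger_gap: 0.614
```

```bash
python3 -c "
from h import *
s=snap('wrist','w4');b=snap('top','t4')
need((.576,.131,.27),94)
im=np.hstack([cv2.resize(s['image'],(400,300)),cv2.resize(b['image'][150:300,150:400],(500,300))])
im=np.hstack([cv2.resize(s['image'],(400,300)),cv2.resize(b['image'][160:280,200:360],(400,300))])
cv2.imwrite('pics/v4.png',im[:,:,::-1])"
```

```text
t 8.65 pos [0.5762 0.1262 0.3218] yaw 94.0 tilt [ 0.  0. -1.] F [-0.  -0.4 -0.4] gap 0.613 q [ 0.1   0.35  1.6   0.    1.18 -1.54]
need [0.48 0.01 5.18] turn -0.049838224604826564
```

View pics/v4.png

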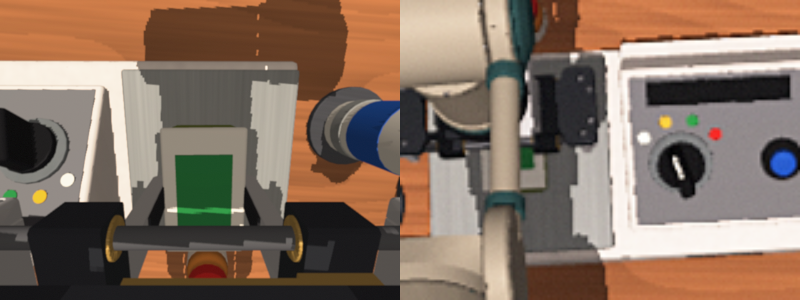

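The view shows the tub held upright over the plate, with the cross hidden beneath it, and the console and bottle clear. I'll lower it slowly.

Call:
move_arm([
  [0.2,0,2,0],
  [0.4,0,3.5,0],
  [0.4,0,4.4,0],
  [0.4,0,4.8,0],
  [0.4,0,5.0,0],
])

```text
time_s: 9.15
eef_pos: [0.5761, 0.1303, 0.2721]
tool_rot: [2.143, 2.296, 0.001]
force: [0.2, 0.0, -0.7]
finger_gap: 0.615
```

Call:
move_arm([
  [0,0,0.2,0],
  [0,0,0.3,0],
  [0,0,0.3,0],
])

```text
time_s: 9.45
eef_pos: [0.5759, 0.1304, 0.269]
tool_rot: [2.143, 2.297, 0.001]
force: [0.0, 0.7, -1.6]
finger_gap: 0.614
```

Call:
move_arm([
  [0,0,0.1,0],
  [0,0,0.2,0],
  [0,0,0.2,0],
])

```text
time_s: 9.75
eef_pos: [0.5758, 0.1305, 0.2675]
tool_rot: [2.142, 2.297, 0.001]
force: [-1.6, 0.6, 4.5]
finger_gap: 0.614
```

Call:
move_arm([
  [0,0,0.1,0],
  [0,0,0.2,0],
  [0,0,0.2,0],
])

```text
time_s: 10.05
eef_pos: [0.5757, 0.1305, 0.2675]
tool_rot: [2.142, 2.296, 0.002]
force: [-4.3, -0.1, 15.0]
finger_gap: 0.618
```

Contact came at z=0.2675, as predicted. I'll relieve the load, then open.

Call:
move_arm([
  [0,0,-0.2,0],
  [0,0,-0.3,0],
  [0,0,-0.3,0],
])

```text
time_s: 10.35
eef_pos: [0.5758, 0.1305, 0.2676]
tool_rot: [-2.143, -2.297, -0.0]
force: [-1.4, 0.2, 2.6]
finger_gap: 0.615
```

Call:
move_arm([
  [0,0,0,0],
  [0,0,0,0],
  [0,0,0,0],
  [0,0,0,0],
  [0,0,0,0],
], fingers=1)

```text
time_s: 10.85
eef_pos: [0.5758, 0.1304, 0.2676]
tool_rot: [-2.143, -2.297, -0.0]
force: [0.3, 0.5, -0.5]
finger_gap: 0.987
```

Call:
move_arm([
  [0,0,-2,0],
  [0,0,-5,0],
  [0,0,-9,0],
  [0,0,-13,0],
  [0,0,-16,0],
])

```text
time_s: 11.35
eef_pos: [0.5757, 0.1304, 0.4304]
tool_rot: [2.142, 2.296, 0.004]
force: [0.9, 0.5, -0.2]
finger_gap: 1.001
```

```bash
python3 -c "
from h import *
need((.57,-.04,.43),111)"
```

```text
t 11.35 pos [0.5757 0.1304 0.4304] yaw 94.0 tilt [ 0.003  0.    -1.   ] F [ 0.9  0.5 -0.2] gap 1.001 q [ 0.1   0.29  1.43  0.    1.43 -1.54]
need [-16.96  -1.76   0.04] turn -17.020487875497253
```

Call:
move_arm([
  [-4,0.3,0,0],
  [-8,0.6,0,0],
  [-12,0.9,0,0],
  [-16,1.2,0,0],
  [-18.2,1.2,0,0],
])

```text
time_s: 11.85
eef_pos: [0.6006, -0.0531, 0.4275]
tool_rot: [2.145, 2.294, -0.001]
force: [-0.3, 0.4, 0.1]
finger_gap: 0.996
```

Call:
move_arm([
  [0,0,0,0],
  [0,0,0,0],
])

```text
time_s: 12.05
eef_pos: [0.6002, -0.0503, 0.4275]
tool_rot: [-2.144, -2.295, -0.001]
force: [-0.4, -0.3, 0.0]
finger_gap: 0.999
```

```bash
python3 -c "
from h import *
s=snap('wrist','w5');b=load('t4')
need((.547,-.035,.43),111)
for p in ((.547,-.035,.127),(.563,-.134,.108)): print(proj(s,p),proj(b,p))
im=np.vstack([s['image'][:340],np.hstack([cv2.resize(b['image'][190:250,290:370],(320,240)),cv2.resize(load('s3')['image'][220:310,260:380],(320,240))])])
cv2.imwrite('pics/v5.png',im[:,:,::-1])"
```

```text
t 12.1 pos [ 0.6002 -0.0496  0.4276] yaw 94.0 tilt [-0.     0.001 -1.   ] F [-0.3  0.1 -0.2] gap 1.0 q [-0.2   0.31  1.4   0.    1.43 -1.84]
need [ 1.83 -5.2  -0.24] turn -17.01592103195783
[352.57900979 180.61803579] [311.67973928 229.31114843]
[229.87231739 190.56334373] [352.29198127 224.68434562]
```

View pics/v5.png

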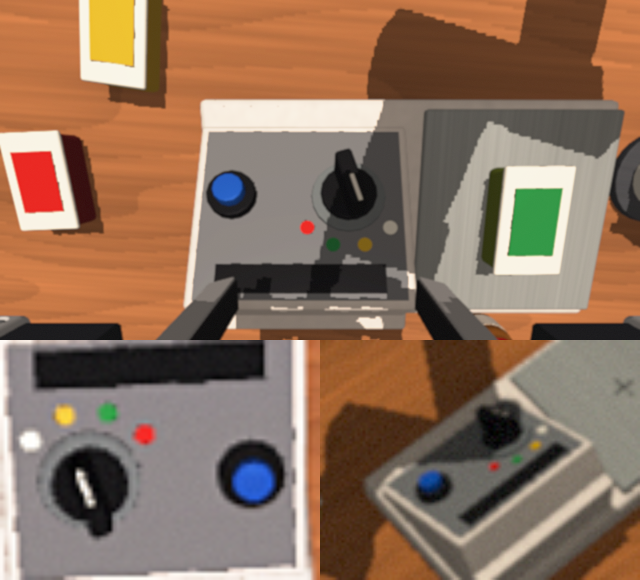

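The wrist view shows the tub centred on the plate at (535,220). The dial bar centre is at about (351,178) with its pointer at yellow (365,244), green is at (333,244), and the button top is at (228,188). All are within a few px of my predictions. The dial therefore needs +0.6 rad clockwise.

Call:
move_arm([
  [0.6,-1.7,0,-5],
  [1.2,-3.5,0,-10],
  [1.8,-5.2,2,-14],
  [1.8,-5.2,5,-17],
  [1.8,-5.2,8,-17],
], fingers=0.55)

```text
time_s: 12.6
eef_pos: [0.5465, -0.034, 0.3479]
tool_rot: [1.775, 2.59, 0.003]
force: [-0.6, -0.8, -0.2]
finger_gap: 0.61
```

Call:
move_arm([
  [0,0,0,0],
  [0,0,0,0],
])

```text
time_s: 12.8
eef_pos: [0.5473, -0.0349, 0.348]
tool_rot: [-1.778, -2.59, -0.0]
force: [0.6, -0.5, 0.3]
finger_gap: 0.555
```

```bash
python3 -c "
from h import *
need((.547,-.035,.304),111)"
```

```text
t 12.8 pos [ 0.5473 -0.0349  0.348 ] yaw 111.1 tilt [-0.  0. -1.] F [ 0.6 -0.5  0.3] gap 0.555 q [-0.19  0.27  1.65  0.    1.21 -2.13]
need [-0.   -0.03  4.4 ] turn 0.05969752529530581
```

Call:
move_arm([
  [0,0,1.5,0],
  [0,0,3,0],
  [0,0,4,0],
  [0,0,4.4,0],
  [0,0,4.4,0],
])

```text
time_s: 13.3
eef_pos: [0.5475, -0.0358, 0.304]
tool_rot: [1.78, 2.589, 0.0]
force: [0.1, 0.5, 0.4]
finger_gap: 0.551
```

Call:
move_arm([
  [0,0,0,0],
  [0,0,0,0],
  [0,0,0,0],
  [0,0,0,0],
  [0,0,0,0],
], fingers=0)

```text
time_s: 13.8
eef_pos: [0.5474, -0.0355, 0.3049]
tool_rot: [1.781, 2.588, 0.004]
force: [-1.6, 2.2, 4.3]
finger_gap: 0.174
```

Gripped at a gap of 0.174, about 16 mm, which fits the bar. Now I turn it.

Call:
move_arm([
  [0,0,0,5],
  [0,0,0,10],
  [0,0,0,15],
  [0,0,0,20],
  [0,0,0,25],
])

```text
time_s: 14.3
eef_pos: [0.5474, -0.035, 0.3045]
tool_rot: [-2.301, -2.138, -0.005]
force: [2.3, -0.3, -0.9]
finger_gap: 0.151
```

Call:
move_arm([
  [0,0,0,5],
  [0,0,0,9],
  [0,0,0,12],
  [0,0,0,12],
])

```text
time_s: 14.7
eef_pos: [0.547, -0.0349, 0.3049]
tool_rot: [-2.508, -1.889, -0.004]
force: [-1.5, 1.3, 6.7]
finger_gap: 0.175
```

```bash
python3 -c "
from h import *
need((.547,-.035,.304),77)
print(arm.get_state()['wrist_torque'])"
```

```text
t 14.7 pos [ 0.547  -0.0349  0.3049] yaw 74.0 tilt [ 0.001  0.003 -1.   ] F [-1.5  1.3  6.7] gap 0.175 q [-0.19  0.31  1.72  0.    1.11 -1.48]
need [-0.02  0.    0.09] turn -3.030875811139211
[0.97004154 0.14108824 0.41378956]
```

The gap dipped to 0.151 mid-turn and came back symmetrically, so the bar followed. I'll release, raise and look.

Call:
move_arm([
  [0,0,0,0],
  [0,0,0,0],
  [0,0,0,0],
  [0,0,0,0],
  [0,0,0,0],
], fingers=0.55)

```text
time_s: 15.2
eef_pos: [0.5453, -0.0381, 0.3045]
tool_rot: [2.506, 1.892, -0.014]
force: [-9.2, -10.1, 11.4]
finger_gap: 0.54
```

Call:
move_arm([
  [0,0,-2,0],
  [0,0,-4,0],
  [0,0,-8,0],
  [0,3,-11,0],
  [0,5,-12,0],
], fingers=0.8)

```text
time_s: 15.7
eef_pos: [0.5967, -0.0498, 0.4275]
tool_rot: [2.505, 1.887, 0.009]
force: [0.7, 0.4, -0.6]
finger_gap: 0.8
```

Call:
move_arm([
  [0,0,0,0],
  [0,0,0,0],
], fingers=0)

```text
time_s: 15.9
eef_pos: [0.5949, -0.0495, 0.4226]
tool_rot: [-2.508, -1.889, 0.002]
force: [-0.7, 0.2, -0.4]
finger_gap: 0.67
```

```bash
python3 -c "
from h import *
s=snap('wrist','w6')
need((.563,-.134,.36),94)
print(proj(s,(.563,-.134,.108)))
cv2.imwrite('pics/v6.png',s['image'][:,:,::-1])"
```

```text
t 15.95 pos [ 0.5944 -0.0494  0.4222] yaw 74.0 tilt [-0.003  0.001 -1.   ] F [ 0.6 -0.6  0.1] gap 0.623 q [-0.2   0.3   1.43  0.    1.42 -1.49]
need [-9.   -0.66  6.22] turn -20.019122284162464
[220.27520144 233.99941561]
```

View pics/v6.png

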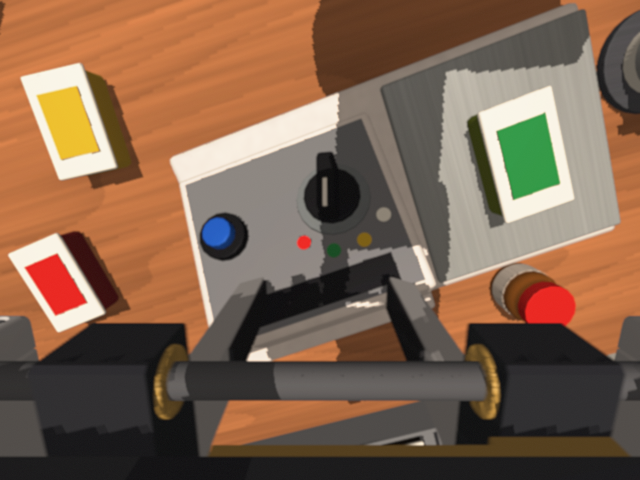

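The bar now lies vertical in the picture, with the white line from (324,178) to (324,206). The button is at (217,234), and the tub is still centred on the plate. I'll check this against the projected stops.

```bash
python3 -c "
from h import *
w=load('w6')
yaw=np.radians(4); Rz=R.from_euler('z',yaw).as_matrix()
up=Rz@[.866,0,.5]; rt=Rz@[0,-1,0]; n=Rz@[-.5,0,.866]; g=np.array([.547,-.035,.120])
for s,nm in((load('w5'),'w5'),(w,'w6')):
  for th in(-.9,-.3,.3,.9):
    x=np.cos(th)*up+np.sin(th)*rt; t=g+.007*n
    print(nm,th,'tip',proj(s,t+.021*x).round(1),'mid',proj(s,t+.005*x).round(1),'dot',proj(s,g-.037*n+.045*x).round(1))
im=w['image'][170:215,300:345].astype(int); m=im.min(2)>120
ys,xs=np.nonzero(m&(np.hypot(*(np.indices(m.shape)-22))<20)); print('white line px',[(x+300,y+170) for x,y in zip(xs,ys)][::4])
b=cv2.inRange(cv2.cvtColor(w['image'],cv2.COLOR_RGB2HSV),(105,150,100),(125,255,255)); n_,_,st,c=cv2.connectedComponentsWithStats(b); i=1+st[1:,4].argmax(); print('button',c[i],st[i]); print(onz(w,*c[i],.108))
print(tri(w,c[i],load('top0'),(352.9,224.9)))
"
```

```text
w5 -0.9 tip [374.6 191.5] mid [357.8 179.6] dot [390.5 228.7]
w5 -0.3 tip [361.4 200.1] mid [354.6 181.6] dot [365.7 245.5]
w5 0.3 tip [344.9 200.1] mid [350.8 181.6] dot [334.5 245.6]
w5 0.9 tip [331.3 191.6] mid [347.5 179.6] dot [309. 229.]
w6 -0.9 tip [353.3 186.7] mid [333.3 181.1] dot [385.2 215.4]
w6 -0.3 tip [343.2 199.6] mid [331.  184.1] dot [366.4 240.2]
w6 0.3 tip [327.4 205.4] mid [327.3 185.5] dot [336.4 250.7]
w6 0.9 tip [311.8 201.9] mid [323.6 184.7] dot [307.1 243.3]
white line px [(np.int64(309), np.int64(177)), (np.int64(306), np.int64(181)), (np.int64(304), np.int64(184)), (np.int64(304), np.int64(186))]
button [216.36916549 232.10183876] [202 217  29  31 707]
[ 0.56056948 -0.13657875  0.108     ]
(array([ 0.56073366, -0.13490126,  0.11338621]), np.float64(0.0015694678669908875))
```

The pointer is at green: the predicted tip for +0.3 is (327,205) and I see (324,206). Next is the button, about (0.562,-0.135,0.109). I'll press it along the face normal with the closed fingertips.

Call:
move_arm([
  [-3.2,-0.5,0,-5],
  [-6.4,-1,1,-10],
  [-9.3,-1.5,3,-15],
  [-9.3,-1.5,6,-20],
  [-9.3,-1.5,9,-20],
], fingers=0)

```text
time_s: 16.45
eef_pos: [0.5534, -0.1352, 0.3321]
tool_rot: [-2.142, -2.296, 0.0]
force: [0.3, -0.2, -0.6]
finger_gap: 0.198
```

Call:
move_arm([
  [0,0,0,0],
  [0,0,0,0],
])

```text
time_s: 16.65
eef_pos: [0.5545, -0.1345, 0.3332]
tool_rot: [-2.141, -2.295, 0.001]
force: [0.7, -0.9, 0.1]
finger_gap: 0.031
```

```bash
python3 -c "
from h import *
need((.554,-.135,.308),94)"
```

```text
t 16.65 pos [ 0.5545 -0.1345  0.3332] yaw 94.0 tilt [-0.002  0.001 -1.   ] F [ 0.7 -0.9  0.1] gap 0.031 q [-0.36  0.32  1.63  0.    1.2  -2.  ]
need [-0.05 -0.05  2.52] turn -0.022589721036482047
```

Call:
move_arm([
  [0,-0.2,1,0],
  [0,-0.2,1.8,0],
  [0,-0.1,2.2,0],
  [0,0,2.4,0],
  [0,0,2.4,0],
])

```text
time_s: 17.15
eef_pos: [0.5552, -0.1348, 0.3098]
tool_rot: [-2.143, -2.297, -0.0]
force: [-1.4, 0.2, 2.9]
finger_gap: 0.005
```

Call:
move_arm([
  [0,0.1,0.2,0],
  [0,0.2,0.4,0],
  [0,0.2,0.4,0],
])

```text
time_s: 17.45
eef_pos: [0.5571, -0.1347, 0.3064]
tool_rot: [-2.143, -2.297, -0.0]
force: [-2.2, 1.3, 6.4]
finger_gap: 0.005
```

Call:
move_arm([
  [0,0.1,0.2,0],
  [0,0.2,0.35,0],
  [0,0.2,0.35,0],
])

```text
time_s: 17.75
eef_pos: [0.5579, -0.1345, 0.3056]
tool_rot: [-2.142, -2.297, 0.003]
force: [-10.5, 1.7, 22.1]
finger_gap: 0.004
```

Call:
move_arm([
  [0,0.05,0.1,0],
  [0,0.1,0.2,0],
  [0,0.1,0.2,0],
])

```text
time_s: 18.05
eef_pos: [0.5582, -0.1344, 0.3052]
tool_rot: [-2.141, -2.297, 0.004]
force: [-14.1, 2.5, 33.3]
finger_gap: 0.004
```

The button hit a hard stop, with the force rising from 6 to 33 N along the face normal. I'll let it up and retreat.

Call:
move_arm([
  [0,-0.2,-0.5,0],
  [0,-0.5,-1,0],
  [0,-1,-2.5,0],
  [0,-1,-6,0],
  [0,-2,-10,0],
])

```text
time_s: 18.55
eef_pos: [0.541, -0.1362, 0.3994]
tool_rot: [-2.142, -2.296, 0.0]
force: [0.1, -0.1, 0.3]
finger_gap: 0.004
```

Call:
move_arm([
  [0,-4,-2,0],
  [0,-8,-4,0],
  [0,-12,-5,0],
  [0,-16,-5,0],
  [0,-16,-5,0],
])

```text
time_s: 19.05
eef_pos: [0.3771, -0.1467, 0.4504]
tool_rot: [2.145, 2.295, -0.002]
force: [1.3, 0.0, 0.1]
finger_gap: 0.004
```

```bash
python3 -c "
from h import *
b=snap('top','t7');a=snap('scene','s7'); need((.5,-.1,.4))
im=np.vstack([cv2.resize(b['image'][140:370,130:540],(740,415))[:, :], np.pad(cv2.resize(a['image'][130:340,130:490],(317,185)),((0,0),(0,423),(0,0)))])
cv2.imwrite('pics/v7.png',im[:,:,::-1])
m=cv2.inRange(cv2.cvtColor(b['image'],cv2.COLOR_RGB2HSV),(50,120,60),(75,255,255)); n,_,st,c=cv2.connectedComponentsWithStats(m)
for i in range(1,n):
  if st[i,4]>60: print(c[i].round(1),st[i,4],onz(b,*c[i],.097).round(4))
"
```

```text
t 19.15 pos [ 0.3805 -0.1474  0.4503] yaw 93.9 tilt [ 0.002 -0.001 -1.   ] F [-0.4 -0.1  0.4] gap 0.003 q [-0.54 -0.01  1.73  0.    1.41 -2.18]
need [ 3.92 12.23  5.06] turn None
[245.9 219.2] 347 [0.5754 0.1282 0.097 ]
[510.2 300. ] 409 [ 0.3845 -0.5182  0.097 ]
[437.2 341.6] 376 [ 0.2832 -0.3391  0.097 ]
```

View pics/v7.png

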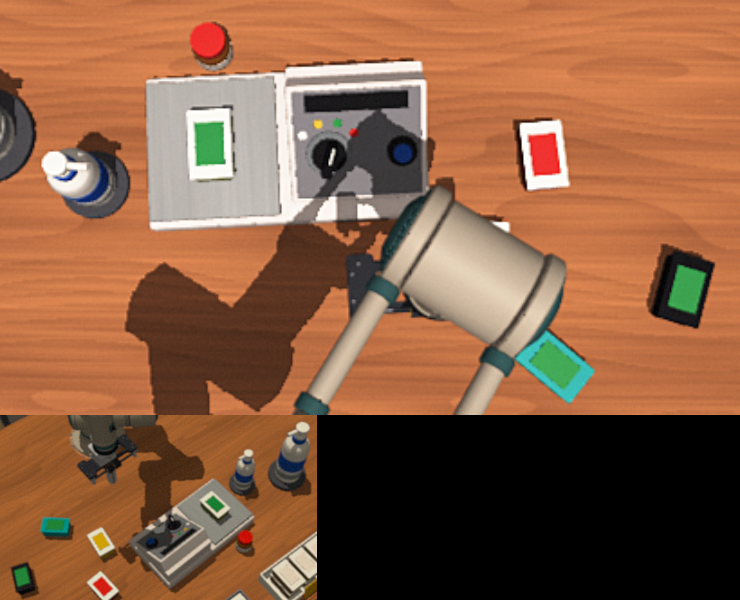

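The final picture shows the tub upright on the plate, about 2 mm from centre. The pointer is at green, the yellow and red tubs, jar and look-alikes stand where they were, and the arm is clear.

```bash
python3 -c "
from h import *
print(arm.close_job())"
```

```text
the job is handed in; nothing more can be done
None
```

The job is done in the order asked and handed in at about 19 s of the 72 s allowed; no verdict was reported.

| Step | What was done | What the check showed |
|---|---|---|
| Sanitiser | Pressed the small bottle's cap down and let it up | Fingertips reached about 8 mm below the cap's rest height and the force rose to 15.7 N, so it hit its stop |
| Tub | Picked the white-bodied tub with the green label, set it on the plate and let go | Touched down at the predicted height. The last top view puts it upright about 2 mm from the plate centre, within the calibration error |
| Dial | Gripped the bar and turned it from yellow to green | Pointer matched the projected green stop within about 3 px in the wrist view, and the last top view agrees |
| Print button | Pressed along the face normal and let it up | Force rose from 6 to about 36 N at a hard stop, then fell back to zero on retreat |

- **Left alone:** in the last pictures the yellow and red tubs, the jar and the look-alikes were where they started, and the robot was touching nothing. The yellow tub was visible only in the scene view because the arm hid it from above.
- **Unexpected force:** when I opened the fingers at the dial, I measured about 18 N, probably a fingertip against the disc or the sloped face. The dial stayed at green.
- **Not checked directly:** I judged the cap and button travel from force and position, because their joint readings are not in the state.

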